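# Seat the matching radius leaf on a rounded edge

## Task

Check the rounded top edge of the aluminium bar that is bolted down at the right of the table: of the three steel radius leaves standing in the black stands, take the one whose notch has the same radius as that edge and set it down over the edge, square across the bar, until its notch bears fully on the curve and it sits there upright without rocking. Let go of it there, and leave the other two leaves in their stands.

Things in the scene. Friction and masses are not known exactly. Their poses are not given: they have to be found in the camera images.
- rounded_bar: The workpiece: a fixed upright aluminium bar, 90 mm long, 32 mm thick, on a dark steel foot plate (90 x 70 x 12 mm) with four bolt heads. Its top edge is fully rounded, radius 16 mm; the crest is 92 mm above the table. Origin: centre of the underside of the foot plate, on the table; x runs along the bar (and along the rounded edge), y across its thickness, z up.
- leaf_small: Steel radius leaf, notch radius 9 mm, mouth 28 mm: too small. Outside like the others: plate 72 mm wide (y), 14 thick (x), 84 tall (z), with a 28 mm wide tab on top to 116 mm. Origin: midway between the leg tips, on their underside; 0.25 kg. Starts upright, legs loose (1 mm a side) in the 24 mm deep slot of a fixed black stand 92 x 44 x 32 mm, tips 8 mm above the table.
- leaf_middle: Steel radius leaf with the matching notch: radius 16.5 mm, top of the arc 62.5 mm above the leg tips; below the arc the throat widens to a 43 mm mouth at the tips. Outside, origin, axes and stand as leaf_small; lift it straight up. 0.17 to 0.35 kg. Seated on the bar, its origin (underside of the leg tips) is 30 mm above the table.
- leaf_large: Steel radius leaf with a wide notch, radius 24 mm, mouth 58 mm: it goes over the bar but is loose and rocks. Outside, origin, axes and stand as leaf_small. (Room: air hoses hang above the table at about x = 0.64 to 0.75 m, |y| under 0.2 m, from 0.4 m up, where the wrist passes when swinging across; so cross the middle of the table near the robot, at about x = 0.45 m.)

How it is judged:
By the outcome, as a careful person would: the job done as asked, in the order asked, and still so for the second after the job is handed in, with the robot touching nothing.
It also fails if it takes over 42 s, if anything falls off the work surface, if the arm or the gripper's body presses on something with over 40 N, if the wrist force passes 120 N, or if a joint passes its speed limit or range.

## Robot

A 7-joint arm with a two-finger parallel gripper is mounted at the origin on a cart in front of the work surface, level with it; the furniture and walls round the work are solid. World frame = base frame: x ahead of the robot, y to its left, z up, the work surface at z = 0. Lengths are in m, angles in rad, forces in N, time in s.
With the tool pointing down it reaches from about 0.425 to 0.95 m from the base axis. Payload 4.7 kg.
Tool frame: the origin (TCP) lies on the centre line of the jaws, within the pads' length; the fingertips stand robot.nose_length ahead of it and the grasp point (between the pads) lies 8 mm behind it (robot.nose_length is the distance from the TCP to the fingertips, in m); z points along the fingers, x is the direction in which the jaws open and shut, and the axes are right-handed (so a half turn about z gives the same grasp; the last joint's range is limited). The gripper opens to 85 mm and grips with 20 to 120 N. Pads are 22 mm wide; open, the fingers measure 114 mm over their backs; the gripper's body (76 mm by 85 mm) begins 54 mm behind the grasp point. The pads swing forward as they close: fully open they stand 13 mm farther back than shut.
Start: joints at [1.177, 0.469, -0.049, 1.532, 0.024, 1.141, -0.082], TCP at [0.241, -0.631, 0.205] pointing down, gripper open.
Joint ranges: [-2.59, 2.59], [-0.33, 1.99], [-1.39, 1.29], [0.1, 2.45], [-1.04, 4.18], [0.21, 1.99], [-2.66, 2.66]. Speed limits (rad/s): [2.57, 2.57, 3.14, 3.14, 3.14, 3.14, 3.14].

## Interface

Orientations are given as [roll, pitch, yaw] about the fixed x, y, z axes, in that order (R = Rz(yaw) Ry(pitch) Rx(roll)).
In Python, from plant import robot gives the robot as it stands. Calls block until the motion is done:
- robot.goto(position, orientation): joint-space move of the TCP to a pose.
- robot.move_straight(position, vel=0.15, attitude=None, contact_N=None): straight line of the TCP; attitude=None keeps the orientation; vel is the mean speed in m/s. With contact_N (N) it stops when the force on the tool has changed by that much, and returns True; else False.
- robot.move_joints(angles): joint-space move.
- robot.grip(opening, strength=None): opening from 0.0 (shut) to 1.0 (fully open); strength is the grip in N (None keeps the last); returns when the fingers have stopped.
- robot.sleep(seconds).
- robot.inverse_kinematics(position, orientation): joint angles nearest the present ones, or None.
- robot.sense(): the state.
- robot.grab_frame(name): name is "scene" or "top"; returns a dict with "image" (420x560x3 uint8, red, green, blue), "range_z" (420x560 float32, m along the optical axis (not along the pixel's ray), 0 where there is no reading), "fx", "fy", "cx", "cy" (pixels), "dist_coeffs" ([k1, k2, p1, p2, k3] as OpenCV has them; the pictures are not rectified), "R" (3x3) and "t" (3): a world point X has camera coordinates R X + t. Camera axes: x right, y down, z forward; pixel columns grow to the right and rows downward; lengths in m; the calibration is good to about 2 mm. A picture is of the moment at which its call begins.
A pose or a line that the arm cannot do raises robot.IKError and nothing moves.
- robot.close_job(): hands the job in, once; it reports no verdict.
The state is a dict: "t": time; "joint_pos": joint angles; "joint_velocities": joint speeds; "effort": joint torques, N m; "tcp_pos": TCP position; "tcp_rot": TCP orientation; "wrist_force": force on the tool from outside, world axes, zero at the start; "torque": the same for the moment, N m; "opening": opening from 0.0 (shut) to 1.0 (fully open).
Only numpy, scipy, OpenCV 4.12 (cv2) and the standard library are available. Lean on these libraries where they do the work, as an engineer would, in place of code of your own. Each camera call takes 0.05 s, during which the arm holds its last target. There are 200 camera calls.

## Working session

There is one attempt and no reset: what is moved stays moved. The work goes in short steps, each a Python script; the robot and the scene stay as the last script left them, time stands still between calls to the robot, and variables do not carry over. Pictures are saved under pics/ and viewed, about 8 in all and at most 12, crops included, and the job is handed in when it is done.

```bash
ls; mkdir -p pics; python3 - <<'E'
from plant import robot
import cv2,numpy as np,pickle
d={n:robot.grab_frame(n) for n in("scene","top")}
pickle.dump(d,open('f0.pkl','wb'))
for n,f in d.items():
    cv2.imwrite(f'pics/{n}0.png',f['image'][...,::-1]); print(n,f['fx'],f['fy'],f['cx'],f['cy'],f['dist_coeffs'],f['R'],f['t'],(f['range_z']>0).mean())
s=robot.sense();print(robot.nose_length,s['t'],s['tcp_pos'],s['tcp_rot'],s['opening'])
E
```

```text
pics
scene 395.3292296094809 395.3292296094809 277.95895671007594 212.31919280520538 [-0.08371852  0.          0.          0.          0.        ] [[-0.80321578 -0.59526091 -0.02255776]
 [-0.34380288  0.49417015 -0.79849574]
 [ 0.48646067 -0.63360895 -0.60157768]] [0.40639866 0.18532023 0.70038549] 0.993452380952381
top 433.0445153508143 433.0445153508143 281.36775382283696 213.24523477772266 [-0.05564907  0.          0.          0.          0.        ] [[ 0.00707954 -0.999948    0.00733962]
 [-0.99752784 -0.0075752  -0.06986293]
 [ 0.06991489 -0.00682688 -0.9975296 ]] [0.02899002 0.47153301 0.98890186] 0.9959268707482993
0.011 0.1 [ 0.24062777 -0.63004947  0.20374312] [ 3.14154417e+00  1.77551110e-03 -1.20597002e+00] 0.9994683312627091
```

View pics/scene0.png

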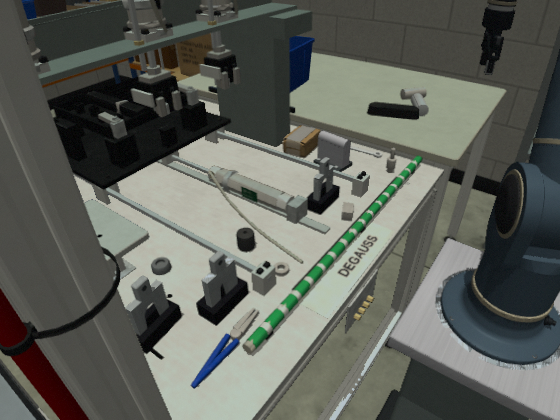

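View pics/top0.png

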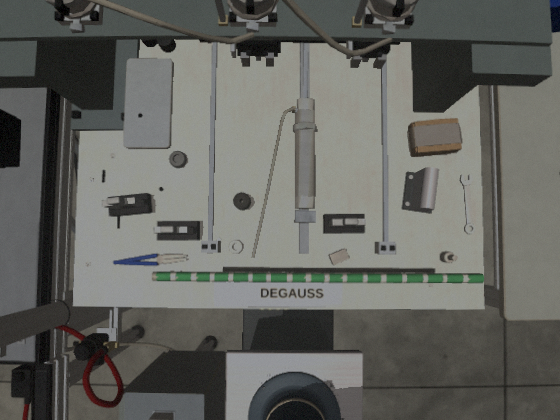

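Scene: stands with leaves at about (150,310), (222,290), (322,190), bar at (333,150). Top: stands at (129,204), (178,230), (344,223), bar at (420,190). Next, enlarged crops and range-based points.

```bash
cat > h.py <<'E'
import cv2,numpy as np
def cloud(f):
    h,w=f['range_z'].shape
    K=np.array([[f['fx'],0,f['cx']],[0,f['fy'],f['cy']],[0,0,1]])
    u,v=np.meshgrid(np.arange(w),np.arange(h))
    n=cv2.undistortPoints(np.stack([u,v],-1).reshape(-1,1,2).astype(np.float64),K,np.array(f['dist_coeffs'])).reshape(h,w,2)
    z=f['range_z'].astype(float)
    P=np.dstack([n*z[...,None],z])
    return (P-np.array(f['t']))@np.array(f['R'])   # R^T(P-t)
def rays(f,px):
    K=np.array([[f['fx'],0,f['cx']],[0,f['fy'],f['cy']],[0,0,1]])
    n=cv2.undistortPoints(np.array(px,float).reshape(-1,1,2),K,np.array(f['dist_coeffs'])).reshape(-1,2)
    R=np.array(f['R']);return -R.T@np.array(f['t']), np.c_[n,np.ones(len(n))]@R
def onplane(f,px,z):
    c,d=rays(f,px);return c+d*((z-c[2])/d[:,2])[:,None]
E
python3 - <<'E'
import pickle,cv2,numpy as np
from h import *
d=pickle.load(open('f0.pkl','rb'))
s,t=d['scene']['image'],d['top']['image']
def c(im,x,y,w,h): return cv2.resize(im[y:y+h,x:x+w],(400,300),interpolation=cv2.INTER_CUBIC)
cv2.imwrite('pics/crops.png',np.clip(1.4*np.vstack([np.hstack([c(s,115,240,140,105),c(s,290,120,92,69)]),np.hstack([c(t,95,180,112,84),c(t,310,155,140,105)])]).astype(float),0,255).astype(np.uint8)[...,::-1])
for n,rois in(('top',[(100,185,160,222),(150,215,206,246),(318,208,370,240),(395,160,445,215)]),('scene',[(120,270,190,350),(193,240,252,325),(303,150,345,212),(310,125,358,172)])):
    P=cloud(d[n])
    tab=P[250:262,60:150] if n=='top' else None
    for x0,y0,x1,y1 in rois:
        q=P[y0:y1,x0:x1].reshape(-1,3)
        print(n,(x0,y0),'hist z',np.histogram(q[:,2],bins=np.arange(-.01,.14,.01))[0])
        for lo,hi in((.024,.045),(.06,.1),(.105,.13)):
            m=q[(q[:,2]>lo)&(q[:,2]<hi)]
            if len(m)>8:
                r=cv2.minAreaRect((m[:,:2]*1000).astype(np.float32));print('  z',lo,hi,len(m),np.median(m[:,2]).round(4),np.round(r[0],1),np.round(r[1],1),round(r[2],1))
E
```

```text
top (100, 185) hist z [1111  234   43  238  240   15   20   22   28   66   78   14   30   72
    0]
  z 0.024 0.045 461 0.0302 [487.9 373.2] [129.   61.8] 83.4
  z 0.06 0.1 194 0.0892 [488.6 385.7] [14.3 72. ] 6.0
  z 0.105 0.13 108 0.1213 [488.3 385.9] [14.4 26.5] 2.5
top (150, 215) hist z [716 141  27 238 311  26  12  14  23  53  65   4  27  74   0]
  z 0.024 0.045 545 0.0304 [424.7 263.1] [ 52.6 109.4] 0.4
  z 0.06 0.1 155 0.0893 [428.6 271.5] [13.2 72.2] 1.2
  z 0.105 0.13 102 0.1216 [429.4 271.8] [12.9 28.4] 0.9
top (318, 208) hist z [652 223  15 162 340   4   7   0   6  51  92   6  16  80   0]
  z 0.024 0.045 486 0.0309 [ 448.  -111.6] [43.8 92. ] 0.3
  z 0.06 0.1 149 0.0906 [ 448.2 -111.9] [13.4 72.5] 0.5
  z 0.105 0.13 98 0.122 [ 448.1 -111.1] [14.3 27.1] 1.1
top (395, 160) hist z [1010  475  295   58   59   57   64   58   82  380  194    0    0    0
    0]
  z 0.024 0.045 123 0.0351 [ 521.6 -277.6] [95.8 30.7] 11.5
  z 0.06 0.1 714 0.0875 [ 524.6 -291.6] [33.  90.9] 82.5
scene (120, 270) hist z [1033 1578  257  252  596  107  112  121  174  188  264   80   88  126
    0]
  z
[... 265 characters left out ...]

  z 0.024 0.045 1198 0.033 [469.5 238.2] [124.  203.7] 40.1
  z 0.06 0.1 631 0.0825 [429.6 272.2] [73.2 16.2] 89.5
  z 0.105 0.13 211 0.1205 [429.4 272.5] [14.7 28.3] 2.4
scene (303, 150) hist z [650 280 267 284 480 140 108  60  59  71  84  30  40  42   0]
  z 0.024 0.045 760 0.032 [ 487.7 -182.6] [114.4 302.1] 33.5
  z 0.06 0.1 274 0.0827 [ 467.2 -174.2] [ 30.1 210.9] 14.0
  z 0.105 0.13 98 0.1184 [ 450.6 -109.3] [29.7 14.7] 89.2
scene (310, 125) hist z [311 285 242 210 176 168 148  98 113 170 116  30  40  42   0]
  z 0.024 0.045 339 0.0353 [ 563.2 -344.8] [124.7 334.4] 20.6
  z 0.06 0.1 497 0.0822 [ 479.5 -217.7] [ 88.5 237.5] 32.3
  z 0.105 0.13 98 0.1184 [ 450.6 -109.3] [29.7 14.7] 89.2
```

View pics/crops.png

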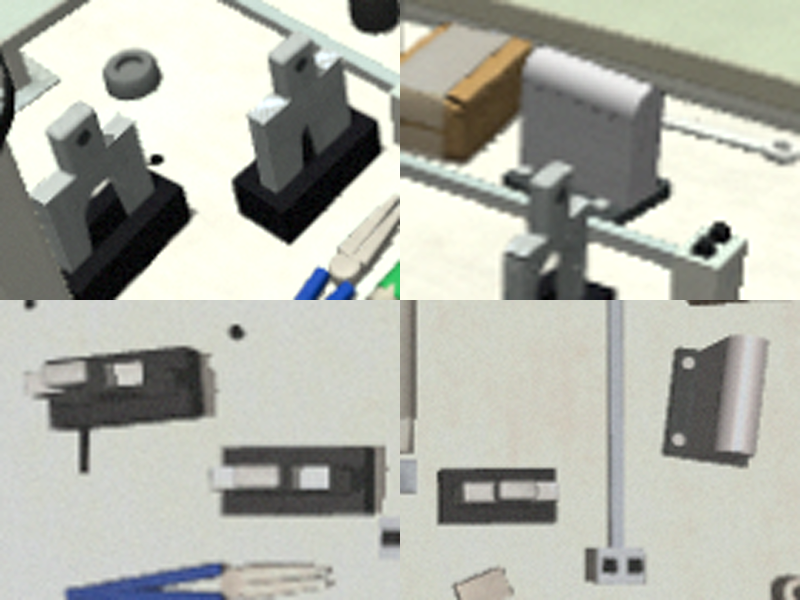

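Crops: left leaf has a wide notch, second a narrow one, third (near the bar) unclear. I'll measure the notch widths in the face planes and fit the bar.

```bash
python3 - <<'E'
import pickle,cv2,numpy as np
from h import *
from scipy.optimize import least_squares
d=pickle.load(open('f0.pkl','rb'))
P={n:cloud(d[n]) for n in d}
for nm,c,yaw in(('A',(.4885,.386),5.5),('B',(.429,.272),1),('C',(.448,-.1115),.6)):
    a=np.radians(yaw);ex=np.array([np.cos(a),np.sin(a)]);ey=np.array([-ex[1],ex[0]])
    q=P['scene'].reshape(-1,3);im=d['scene']['image'].reshape(-1,3)
    X=(q[:,:2]-c)@ex;Y=(q[:,:2]-c)@ey
    m=(abs(X)<.011)&(abs(Y)<.042)&(q[:,2]>.034)&(q[:,2]<.128)
    print(nm,'gaps(mm):')
    for z in np.arange(.036,.092,.005):
        ys=np.sort(Y[m&(abs(q[:,2]-z)<.003)])*1000
        inn=ys[(abs(ys)<36)]
        if len(inn)>3:
            g=np.diff(inn);i=g.argmax();print('  z%.0f'%(z*1000),'gap %.0f..%.0f = %.0f'%(inn[i],inn[i+1],g[i]),'ext %.0f %.0f'%(ys[0],ys[-1]))
# table level
for n in P:
    q=P[n].reshape(-1,3);m=(abs(q[:,0]-.45)<.04)&(abs(q[:,1]+.0)<.03);print(n,'table z',np.median(q[m&(q[:,2]<.02),2]))
# bar fit
for n in P:
    q=P[n].reshape(-1,3)
    m=(np.hypot(q[:,0]-.5246,q[:,1]+.2916)<.055)&(q[:,2]>.078)&(q[:,2]<.1)
    q=q[m]
    f=lambda p:np.hypot((q[:,0]-.5246)*-np.sin(p[1])+(q[:,1]+.2916)*np.cos(p[1])-p[0],q[:,2]-p[2])-.016
    r=least_squares(f,[0,-.13,.074],loss='soft_l1',f_scale=.001)
    u=(q[:,:2]-[.5246,-.2916])@[np.cos(r.x[1]),np.sin(r.x[1])]
    print(n,len(q),'off mm %.2f yaw %.2f deg  crest %.2f'%(r.x[0]*1e3,np.degrees(r.x[1]),r.x[2]*1e3+16),'along',np.percentile(u,[0,1,99,100])*1e3,'rms',np.sqrt(np.mean(r.fun**2))*1e3, 'maxz',q[:,2].max())
E
```

```text
A gaps(mm):
  z36 gap -5..21 = 26 ext -37 42
  z41 gap -16..19 = 35 ext -33 39
  z46 gap -15..19 = 34 ext -34 38
  z51 gap -14..17 = 32 ext -34 38
  z56 gap -14..17 = 32 ext -35 38
  z61 gap -14..17 = 32 ext -35 38
  z66 gap -10..11 = 21 ext -33 38
  z71 gap -3..-0 = 3 ext -34 38
  z76 gap -9..-6 = 2 ext -34 39
  z81 gap 27..29 = 2 ext -35 39
  z86 gap 7..9 = 2 ext -36 38
  z91 gap -8..-7 = 2 ext -36 38
B gaps(mm):
  z36 gap -7..5 = 12 ext -34 36
  z41 gap -10..11 = 22 ext -35 37
  z46 gap -9..10 = 19 ext -35 36
  z51 gap -8..9 = 17 ext -35 36
  z56 gap -9..8 = 17 ext -34 36
  z61 gap -34..-29 = 5 ext -35 36
  z66 gap 15..18 = 3 ext -35 36
  z71 gap -15..-12 = 3 ext -33 37
  z76 gap -29..-26 = 3 ext -35 37
  z81 gap -11..-8 = 3 ext -35 36
  z86 gap -13..-10 = 3 ext -36 36
  z91 gap 1..4 = 3 ext -36 36
C gaps(mm):
  z36 gap -23..28 = 50 ext -31 39
  z41 gap -22..28 = 50 ext -37 38
  z46 gap -21..26 = 48 ext -37 38
  z51 gap -21..26 = 47 ext -33 40
  z56 gap -21..22 = 43 ext -34 40
  z61 gap -21..24 = 45 ext -33 39
  z66 gap -19..20 = 39 ext -31 40
  z71 gap -17..19 = 36 ext -30 39
  z76 gap -3..9 = 11 ext -30 37
  z81 gap -22..-16 = 6 ext -30 38
  z86 gap 7..14 = 7 ext -33 37
  z91 gap -11..-5 = 5 ext -35 40
scene table z -0.0010353974814128711
top table z -0.0008314969860741023
scene 256 off mm 0.29 yaw -7.52 deg  crest 91.65 along [-43.75872275 -43.44490752  46.98426034  50.09343604] rms 2.287402688230766 maxz 0.09353162320347312
top 594 off mm -1.20 yaw -8.10 deg  crest 91.20 along [-45.33235196 -45.02643472  44.98001604  45.33085538] rms 1.6097345900187265 maxz 0.09510047556620047
```

A is the middle leaf (throat about 33 mm; B is 17, C is 48). It has to travel from A across to the bar. Next I check the clearances around A and IK for the waypoints.

```bash
python3 - <<'E'
import pickle,numpy as np
from h import *
from plant import robot
d=pickle.load(open('f0.pkl','rb'))
for n in d:
    q=cloud(d[n]).reshape(-1,3)
    for lo,hi in((.03,.15),(.15,.4),(.4,1.5)):
        for (x0,x1,y0,y1,l) in((.3,.7,.3,.7,'A'),(.3,.7,-.55,-.2,'bar'),(.3,.56,-.2,.3,'mid')):
            m=(q[:,0]>x0)&(q[:,0]<x1)&(q[:,1]>y0)&(q[:,1]<y1)&(q[:,2]>lo)&(q[:,2]<hi)&(np.hypot(q[:,0]-.4887,q[:,1]-.3868)>.07)
            if m.sum()>5: print(n,l,lo,m.sum(),np.percentile(q[m],[1,50,99],axis=0).round(3).tolist())
a=np.radians
for k in(0,180,-180):
  for p,y in(([.45,-.25,.26],0),([.45,0,.26],0),([.45,.25,.26],0),([.4887,.3868,.22],5.8),([.4887,.3868,.101],5.8),([.5246,-.2916,.24],-7.7),([.5246,-.2916,.123],-7.7)):
    j=robot.inverse_kinematics(p,[np.pi,0,a(y+k)]);print(k,p,None if j is None else np.round(j,2))
E
```

```text
scene A 0.03 1479 [[0.411, 0.3, 0.031], [0.62, 0.32, 0.095], [0.697, 0.373, 0.098]]
scene bar 0.03 1734 [[0.368, -0.372, 0.031], [0.551, -0.279, 0.051], [0.69, -0.2, 0.092]]
scene mid 0.03 3929 [[0.381, -0.198, 0.03], [0.441, 0.183, 0.048], [0.556, 0.298, 0.124]]
scene bar 0.15 884 [[0.665, -0.382, 0.336], [0.668, -0.296, 0.365], [0.699, -0.253, 0.387]]
top A 0.03 2322 [[0.418, 0.301, 0.031], [0.647, 0.356, 0.093], [0.699, 0.672, 0.098]]
top bar 0.03 3365 [[0.369, -0.378, 0.032], [0.617, -0.289, 0.051], [0.691, -0.201, 0.093]]
top mid 0.03 2991 [[0.381, -0.194, 0.03], [0.458, -0.006, 0.047], [0.557, 0.294, 0.124]]
top A 0.15 2000 [[0.653, 0.415, 0.335], [0.669, 0.437, 0.383], [0.699, 0.491, 0.387]]
top bar 0.15 2959 [[0.663, -0.383, 0.337], [0.674, -0.312, 0.384], [0.699, -0.256, 0.388]]
top mid 0.4 958 [[0.401, 0.039, 1.019], [0.401, 0.039, 1.019], [0.401, 0.039, 1.019]]
0 [0.45, -0.25, 0.26] [ 0.84  0.19 -0.48  1.81  0.1   1.16  0.33]
0 [0.45, 0, 0.26] [ 0.63  0.1  -0.76  1.93  0.08  1.14 -0.16]
0 [0.45, 0.25, 0.26] [ 0.38  0.39 -1.24  1.79  0.39  1.24 -0.97]
0 [0.4887, 0.3868, 0.2
[... 460 characters left out ...]
.18  1.6   0.61  1.31  2.  ]
180 [0.4887, 0.3868, 0.101] [ 0.02  0.81 -1.18  1.72  0.81  1.19  1.85]
180 [0.5246, -0.2916, 0.24] [-0.34  0.5   1.12  1.72 -0.48  1.23 -2.38]
180 [0.5246, -0.2916, 0.123] [-0.31  0.68  1.11  1.84 -0.69  1.07 -2.2 ]
-180 [0.45, -0.25, 0.26] [-0.5   0.25  1.12  1.88 -0.25  1.16 -2.43]
-180 [0.45, 0, 0.26] None
-180 [0.45, 0.25, 0.26] [ 0.34  0.36 -1.17  1.79  0.35  1.22  2.22]
-180 [0.4887, 0.3868, 0.22] [ 0.02  0.64 -1.18  1.6   0.61  1.31  2.  ]
-180 [0.4887, 0.3868, 0.101] [ 0.02  0.81 -1.18  1.72  0.81  1.19  1.85]
-180 [0.5246, -0.2916, 0.24] [-0.34  0.5   1.12  1.72 -0.48  1.23 -2.38]
-180 [0.5246, -0.2916, 0.123] [-0.31  0.68  1.11  1.84 -0.69  1.07 -2.2 ]
```

```bash
python3 - <<'E'
from plant import robot
import numpy as np,cv2
a=np.radians;g=lambda p,y:(robot.goto(p,[np.pi,0,a(y)]),print(round(robot.sense()['t'],2),robot.sense()['tcp_pos'].round(4)))
g([.45,-.25,.26],0);g([.45,0,.26],0);g([.45,.25,.26],0);g([.4887,.3868,.17],5.8)
f={n:robot.grab_frame(n) for n in("scene","top")}
cv2.imwrite('pics/a1.png',np.hstack([cv2.resize(f['scene']['image'][200:350,80:280],(400,300)),cv2.resize(f['top']['image'][130:280,50:250],(400,300))])[...,::-1])
print(robot.sense()['wrist_force'])
E
```

```text
1.71 [ 0.4494 -0.2519  0.2597]
2.69 [ 0.4504 -0.0019  0.2599]
3.67 [0.4511 0.2478 0.2595]
4.38 [0.4896 0.3851 0.1703]
[-0.25610917 -0.37390928  0.44351971]
```

View pics/a1.png

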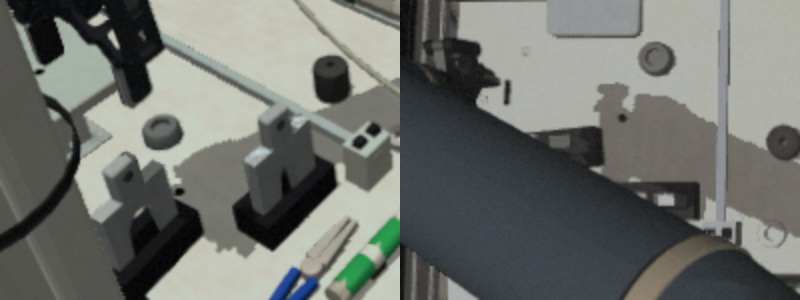

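Scene crop: the near fingertip is at about (130,105) and the far one at (45,62), up-left of the tab top at (125,160). I'll check this by projection before descending.

```bash
python3 - <<'E'
import pickle,cv2,numpy as np
from plant import robot
f=robot.grab_frame('scene');s=robot.sense();t=s['tcp_pos'];print(t,s['tcp_rot'])
K=np.array([[f['fx'],0,f['cx']],[0,f['fy'],f['cy']],[0,0,1]])
a=.101
X=np.array([t+[.0425*i*np.cos(a),.0425*i*np.sin(a),-.011+.013] for i in(-1,0,1)]+[[.4887,.3868,.124]])
p=cv2.projectPoints(X,cv2.Rodrigues(f['R'])[0],f['t'],K,f['dist_coeffs'])[0].reshape(-1,2)
print('full px',p.round(0),'crop px',((p-[80,200])*2).round(0))
from h import cloud
q=cloud(f).reshape(-1,3);m=(np.hypot(q[:,0]-t[0],q[:,1]-t[1])<.09)&(q[:,2]>.15)&(q[:,2]<.2)
q=q[m];print(len(q),np.percentile(q,[0,5,50,95,100],axis=0).round(3))
E
```

```text
[0.49011354 0.38505109 0.1716105 ] [ 3.14104522e+00 -2.85674443e-03  9.81521394e-02]
full px [[152. 268.]
 [132. 258.]
 [114. 248.]
 [140. 281.]] crop px [[145. 135.]
 [105. 115.]
 [ 67.  96.]
 [119. 163.]]Traceback (most recent call last):
  File "<stdin>", line 11, in <module>
    return _quantile_unchecked(
        a, q, axis, out, overwrite_input, method, keepdims, weights)
    return _ureduce(a,
                    func=_quantile_ureduce_func,
    ...<5 lines>...
                    overwrite_input=overwrite_input,
                    method=method)
    r = func(a, **kwargs)
    result = _quantile(arr,
                       quantiles=q,
    ...<2 lines>...
                       out=out,
                       weights=wgt)
    slices_having_nans = np.isnan(arr[-1, ...])
                                  ~~~^^^^^^^^^
IndexError: index -1 is out of bounds for axis 0 with size 0
```

```bash
python3 - <<'E'
import numpy as np,cv2
from plant import robot
from h import cloud
s=robot.sense();print(s['t'],s['tcp_pos'],s['opening'])
f=robot.grab_frame('scene');P=cloud(f)
for n,(x,y) in {'near':(144,248),'near2':(143,240),'nearbot':(144,251),'far':(101,226),'far2':(102,220)}.items(): print(n,P[y,x].round(3))
m=(P[...,2]>.135)&(P[...,2]<.3)&(np.hypot(P[...,0]-.49,P[...,1]-.386)<.12)
v,u=np.nonzero(m);q=P[m];o=q[:,2].argsort()[:25];print(len(q));print(np.c_[u[o],v[o],q[o].round(3)][::3])
cv2.imwrite('pics/b1.png',cv2.resize(f['image'][150:330,60:220],(800,600)[::1] if 0 else (533,600),interpolation=cv2.INTER_CUBIC)[...,::-1])
E
```

```text
4.5333 [0.49011354 0.38505109 0.1716105 ] 0.997430830666676
near [0.441 0.388 0.221]
near2 [0.44  0.387 0.235]
nearbot [0.44  0.39  0.218]
far [0.531 0.396 0.223]
far2 [0.53  0.392 0.233]
2205
[[1.54e+02 2.47e+02 4.41e-01 3.73e-01 2.12e-01]
 [1.49e+02 2.50e+02 4.42e-01 3.81e-01 2.12e-01]
 [1.08e+02 2.28e+02 5.33e-01 3.87e-01 2.12e-01]
 [1.50e+02 2.49e+02 4.42e-01 3.79e-01 2.13e-01]
 [1.07e+02 2.28e+02 5.34e-01 3.88e-01 2.13e-01]
 [1.08e+02 2.27e+02 5.34e-01 3.86e-01 2.13e-01]
 [1.11e+02 2.25e+02 5.33e-01 3.80e-01 2.14e-01]
 [1.52e+02 2.47e+02 4.41e-01 3.76e-01 2.14e-01]
 [1.07e+02 2.27e+02 5.33e-01 3.87e-01 2.15e-01]]
```

View pics/b1.png

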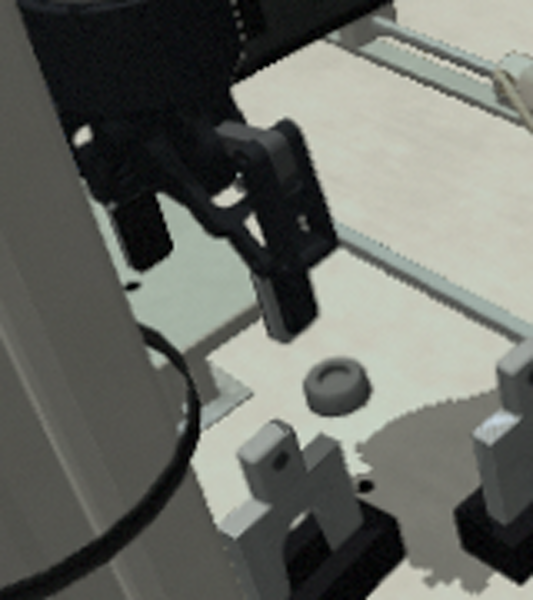

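Picture: both fingertips hang about 90 mm above the tab, and range puts them at z≈0.212. The reported TCP implies about 0.174, so there is a ~38 mm disagreement in z. I'll check the start frame as well, then descend guarded and re-measure.

```bash
cat >> h.py <<'E'
def tips(f,c,r=.075,zmin=.128):
    P=cloud(f);m=(P[...,2]>zmin)&(P[...,2]<.45)&(np.hypot(P[...,0]-c[0],P[...,1]-c[1])<r)
    q=P[m];z0=np.sort(q[:,2])[:6].mean();q=q[q[:,2]<z0+.012]
    a,b=q[q[:,0]<c[0]],q[q[:,0]>=c[0]]
    return z0,[np.median(k,axis=0).round(4) for k in(a,b) if len(k)]
E
python3 - <<'E'
import pickle,numpy as np
from plant import robot
from h import *
d=pickle.load(open('f0.pkl','rb'))
P=cloud(d['scene']);q=P[:75,470:520].reshape(-1,3)
q=q[np.hypot(q[:,0]-.24,q[:,1]+.63)<.1];print('start: tcp .2037, lowest',np.sort(q[:,2])[:12].round(3),len(q))
print(tips(robot.grab_frame('scene'),(.489,.386)))
print(robot.move_straight([.4887,.3868,.135],vel=.1,contact_N=6))
s=robot.sense();print(s['t'],s['tcp_pos'],s['wrist_force'].round(2));print(tips(robot.grab_frame('scene'),(.489,.386)))
E
```

```text
start: tcp .2037, lowest [0.243 0.243 0.243 0.244 0.244 0.244 0.244 0.244 0.244 0.244 0.245 0.245] 1611
(np.float64(0.21141459051733416), [array([0.4398, 0.386 , 0.2195]), array([0.5329, 0.3894, 0.2183])])
False
5.1333 [0.48849343 0.386727   0.13452209] [-0.26  0.03  0.29]
(np.float64(0.1755402766956292), [array([0.4384, 0.3879, 0.1839]), array([0.5315, 0.3909, 0.1822])])
```

Consistent in both places: the open fingertips really stand 40 mm above the reported TCP, where −11+13 = +2 was expected. I'll half close the jaws here, re-measure, then descend by the measured tip height.

```bash
python3 - <<'E'
from plant import robot
from h import *
robot.grip(.4,strength=40);s=robot.sense();print(s['opening'],s['tcp_pos'])
z,p=tips(robot.grab_frame('scene'),(.489,.386));print(z-s['tcp_pos'][2],p)
dz=z-s['tcp_pos'][2]
zt=.104-dz      # open-40% tips at z .104 (closing swings them a few mm on)
print('target',zt)
print(robot.move_straight([.4887,.3868,zt+.01],vel=.06,contact_N=6))
s=robot.sense();print(s['t'],s['tcp_pos'],s['wrist_force'].round(2))
f=robot.grab_frame('scene')
cv2.imwrite('pics/c1.png',cv2.resize(f['image'][220:340,80:240],(800,600),interpolation=cv2.INTER_CUBIC)[...,::-1])
E
```

```text
0.39963680842660937 [0.48872276 0.3868084  0.1350788 ]
0.028248354215349297 [array([0.4645, 0.3909, 0.171 ]), array([0.5053, 0.3915, 0.1698])]
target 0.0757516457846507
False
6.75 [0.48886494 0.38714369 0.08613273] [-0.42  0.17  0.82]
```

View pics/c1.png

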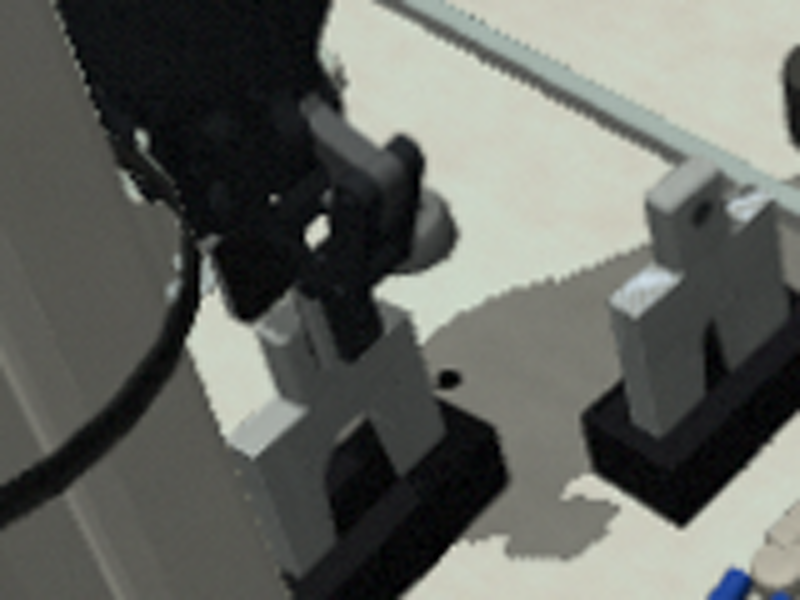

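Picture: the fingers straddle the tab, near tip at (360,355), with clear space on both sides. Descend the last 10 mm, grip and lift guarded.

```bash
python3 - <<'E'
from plant import robot
from h import *
print(robot.move_straight([.4887,.3868,.074],vel=.06,contact_N=8))
robot.grip(0.0,strength=50);s=robot.sense();print(s['t'],s['opening'],s['tcp_pos'],s['wrist_force'].round(2))
x,y,_=s['tcp_pos']
print(robot.move_straight([x,y,.109],vel=.05,contact_N=15));s=robot.sense();print(s['t'],s['tcp_pos'],s['opening'],s['wrist_force'].round(2))
robot.move_straight([x,y,.215],vel=.15);s=robot.sense();print(s['t'],s['tcp_pos'],s['tcp_rot'],s['opening'],s['wrist_force'].round(2))
f=robot.grab_frame('scene')
cv2.imwrite('pics/d1.png',cv2.resize(f['image'][170:320,60:260],(800,600),interpolation=cv2.INTER_CUBIC)[...,::-1])
E
```

```text
False
7.4583 0.1512163785782735 [0.48895637 0.38704657 0.0742502 ] [ 1.12 -0.34  0.41]
False
8.3083 [0.48867643 0.3867501  0.1087443 ] 0.15234303646286382 [ 0.3   0.24 -3.09]
9.1667 [0.48856639 0.38624295 0.21382404] [3.14010030e+00 1.58603197e-03 1.01199745e-01] 0.154772992678028 [-1.04 -0.1  -3.02]
```

View pics/d1.png

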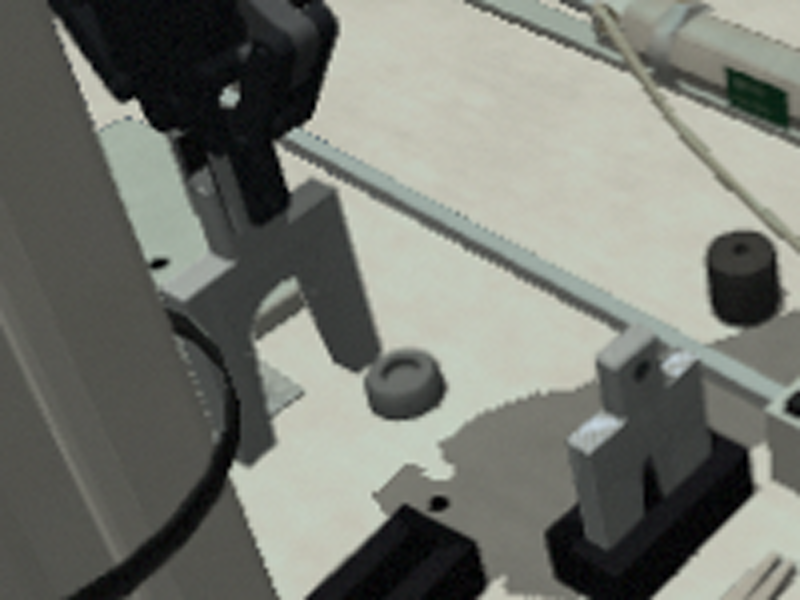

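Picture: the leaf is held, upright, clear of its stand, with its notch visible and matching the middle type. Carry it along x≈0.45 to above the bar.

```bash
python3 - <<'E'
from plant import robot
from h import *
import pickle
a=np.radians
for p,y in(([.46,.25,.245],0),([.45,0,.245],0),([.45,-.25,.245],-7.7),([.5246,-.2916,.2],-7.7)):
    robot.goto(p,[np.pi,0,a(y)]);s=robot.sense();print(round(s['t'],2),s['tcp_pos'].round(4),s['wrist_force'].round(1))
robot.sleep(.4)
s=robot.sense();print(s['tcp_pos'],s['tcp_rot'],s['opening'])
d={n:robot.grab_frame(n) for n in("scene","top")};pickle.dump((d,s),open('f1.pkl','wb'))
cv2.imwrite('pics/e1.png',np.hstack([cv2.resize(d['scene']['image'][70:190,270:380],(550,600),interpolation=cv2.INTER_CUBIC)])[...,::-1])
# leaf points in scene, tool-yaw frame about the tcp
t=s['tcp_pos'];w=-a(7.7);ex=np.array([np.cos(w),np.sin(w)]);ey=np.array([-ex[1],ex[0]])
for n in d:
    q=cloud(d[n]).reshape(-1,3);X=(q[:,:2]-t[:2])@ex*1e3;Y=(q[:,:2]-t[:2])@ey*1e3
    m=(abs(X)<14)&(abs(Y)<60)&(q[:,2]>.108)&(q[:,2]<.222)
    for z in np.arange(.132,.222,.008):
        k=m&(abs(q[:,2]-z)<.004)
        if k.sum()>4:
            o=np.argsort(Y[k]);ys=Y[k][o];g=np.diff(ys);i=g.argmax();print(n,'%.3f'%z,k.sum(),'ext %.1f %.1f gap %.1f %.1f  x %.1f'%(ys[0],ys[-1],ys[i],ys[i+1],np.median(X[k])))
E
```

```text
9.84 [0.4599 0.2495 0.2447] [-0.3 -0.2 -3.8]
10.82 [0.4506 0.0021 0.2452] [ 0.2  1.  -3.1]
11.81 [ 0.451  -0.2471  0.2451] [ 0.3  1.5 -2.7]
12.28 [ 0.5256 -0.2889  0.1993] [-0.4  1.7 -4.1]
[ 0.52439859 -0.29159877  0.20072289] [ 3.14059161e+00 -7.16316739e-04 -1.34460475e-01] 0.15089731579029153
scene 0.132 9 ext -30.5 35.6 gap -22.3 26.4  x -3.6
scene 0.140 36 ext -33.8 37.5 gap -18.3 23.8  x -3.4
scene 0.148 45 ext -35.8 38.5 gap -15.8 20.8  x -4.1
scene 0.156 40 ext -31.1 39.0 gap -14.8 19.7  x -4.8
scene 0.164 45 ext -34.3 37.2 gap -16.2 17.3  x -3.7
scene 0.172 43 ext -35.6 38.4 gap -15.2 18.3  x -5.4
scene 0.180 52 ext -33.3 39.9 gap -15.1 19.3  x -5.5
scene 0.188 47 ext -30.9 37.6 gap -12.8 13.9  x -5.5
scene 0.196 55 ext -35.2 39.6 gap 16.9 21.4  x -6.2
scene 0.204 61 ext -34.7 38.3 gap 17.7 21.6  x -6.1
scene 0.212 60 ext -36.8 38.6 gap 27.3 33.5  x -6.2
scene 0.220 55 ext -32.4 37.1 gap -16.4 -10.7  x -4.1
top 0.132 7 ext -32.8 35.4 gap -20.8 22.1  x -7.4
top 0.140 22 ext -34.6 36.3 gap -19.3 21.5  x -6.5
top 0.148 26 ext -32.4 35.9 gap -19.1 23.5  x -7.2
top 0.156 18 ext -33.9 36.0 gap -17.9 19.0  x -7.1
top 0.164 24 ext -27.6 36.3 gap -17.7 23.2  x -7.1
top 0.172 18 ext -17.2 36.0 gap -16.8 16.2  x -7.1
top 0.180 16 ext 22.9 36.1 gap 31.3 34.7  x -5.3
top 0.188 18 ext 14.0 36.0 gap 22.2 31.8  x -7.8
top 0.196 20 ext 9.3 36.0 gap 12.8 20.8  x -7.9
top 0.204 23 ext 3.8 36.3 gap 19.5 28.1  x -8.1
top 0.212 33 ext 9.7 36.4 gap 14.9 19.8  x -3.1
top 0.220 80 ext 6.2 35.8 gap 7.8 13.3  x -2.5
```

View pics/e1.png

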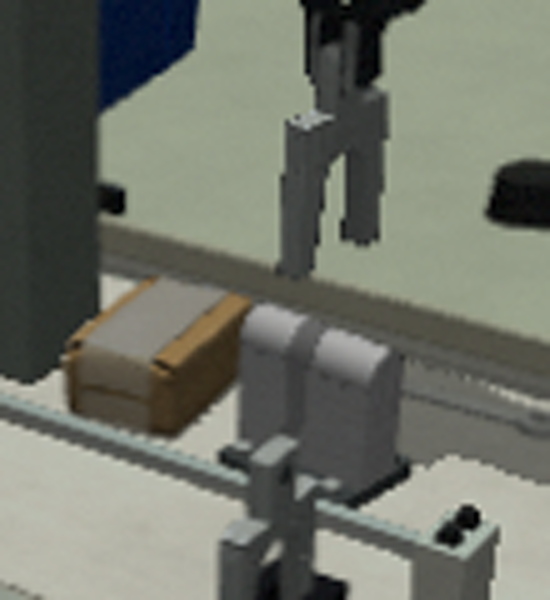

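Picture: the leaf hangs over the bar, its legs either side of it, square within eye accuracy. Relative to the bar both cameras give about 1.4 mm too far +y. I'll refit the bar more strictly for offset and yaw.

```bash
python3 - <<'E'
import pickle
from h import *
from scipy.optimize import least_squares
d=pickle.load(open('f0.pkl','rb'))
c=np.array([.5246,-.2916])
for n in d:
    q=cloud(d[n]).reshape(-1,3);q=q[(np.hypot(*(q[:,:2]-c).T)<.06)&(q[:,2]>.06)]
    p=np.array([0,-.134,.075])
    for it in range(6):
        ex=np.array([np.cos(p[1]),np.sin(p[1])]);ey=np.array([-ex[1],ex[0]])
        u=(q[:,:2]-c)@ex;v=(q[:,:2]-c)@ey-p[0]
        sd=np.where(q[:,2]>p[2],np.hypot(v,q[:,2]-p[2]),abs(v))-.016
        k=q[(abs(u)<.041)&(abs(sd)<(.006 if it<2 else .003))]
        def f(p):
            v=(k[:,:2]-c)@np.array([-np.sin(p[1]),np.cos(p[1])])-p[0]
            return np.where(k[:,2]>p[2],np.hypot(v,k[:,2]-p[2]),abs(v))-.016
        r=least_squares(f,p,loss='soft_l1',f_scale=.0007);p=r.x
    J=np.linalg.inv(r.jac.T@r.jac)*np.mean(r.fun**2)
    print(n,len(k),'off %.2f yaw %.2f crest %.2f'%(p[0]*1e3,np.degrees(p[1]),p[2]*1e3+16),'rms %.2f'%(1e3*np.sqrt(np.mean(r.fun**2))),'sd',np.sqrt(np.diag(J))*[1e3,57.3,1e3])
d1,s=pickle.load(open('f1.pkl','rb'));t=s['tcp_pos']
# leaf yaw from face plane (scene) and leg/edge y; face points of legs between z .14 and .19
for n in d1:
    q=cloud(d1[n]).reshape(-1,3);w=s['tcp_rot'][2];ex=np.array([np.cos(w),np.sin(w)]);ey=np.array([-ex[1],ex[0]])
    X=(q[:,:2]-t[:2])@ex*1e3;Y=(q[:,:2]-t[:2])@ey*1e3
    m=(abs(X+7)<3.5)&(abs(Y)<34)&(q[:,2]>.136)&(q[:,2]<.215)
    A=np.c_[Y[m],(q[m,2]-.17)*1e3,np.ones(m.sum())];r=np.linalg.lstsq(A,X[m],rcond=None)[0];print(n,m.sum(),'face dx/dy deg %.2f dx/dz deg %.2f x0 %.2f'%(-np.degrees(r[0]),np.degrees(r[1]),r[2]))
E
```

```text
scene 338 off 0.03 yaw -6.99 crest 91.96 rms 1.28 sd [0.16291609 0.37501098 0.19578662]
top 594 off -1.13 yaw -8.08 crest 91.27 rms 1.13 sd [0.10200782 0.24465606 0.10322214]
scene 272 face dx/dy deg -0.09 dx/dz deg -0.75 x0 -5.99
top 100 face dx/dy deg 0.84 dx/dz deg -0.40 x0 -7.75
```

```bash
python3 - <<'E'
from plant import robot
from h import *
import pickle
p=[.5244,-.2930]
for z,v,c in((.165,.1,6),(.13,.06,4),(.112,.04,3)):
    r=robot.move_straight(p+[z],vel=v,contact_N=c,attitude=[np.pi,0,-np.radians(7.7)]);robot.sleep(.2);s=robot.sense();print(r,round(s['t'],2),s['tcp_pos'].round(4),s['wrist_force'].round(2),s['torque'].round(2))
    if r: break
d={n:robot.grab_frame(n) for n in("scene","top")};pickle.dump((d,s),open('f2.pkl','wb'))
cv2.imwrite('pics/g1.png',cv2.resize(d['scene']['image'][100:190,290:380],(600,600),interpolation=cv2.INTER_CUBIC)[...,::-1])
E
```

```text
False 13.48 [ 0.525  -0.2931  0.1657] [ 0.79  0.53 -3.39] [ 0.02 -0.03 -0.02]
False 14.42 [ 0.5247 -0.2931  0.1305] [ 0.83 -0.62 -3.77] [ 0.02 -0.   -0.01]
False 15.22 [ 0.5246 -0.2931  0.1123] [-0.15  0.13 -2.53] [ 0.04  0.03 -0.02]
```

View pics/g1.png

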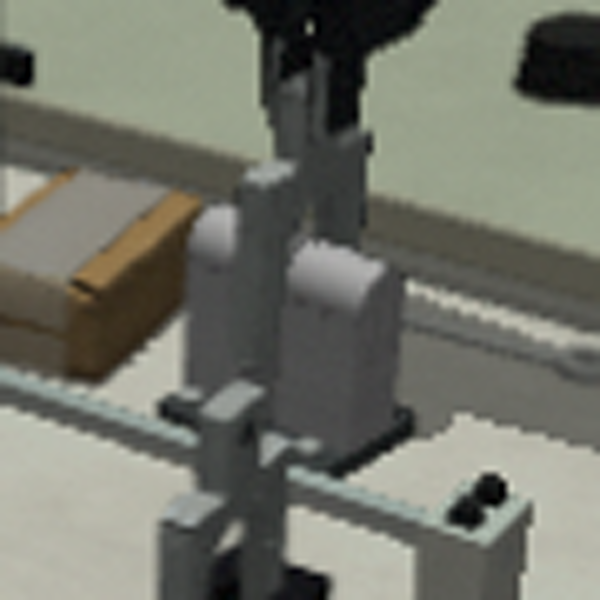

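Picture: the legs straddle the bar, no contact force, about 16 mm to go. Guarded final descent.

```bash
python3 - <<'E'
from plant import robot
from h import *
r=robot.move_straight([.5244,-.2930,.092],vel=.02,contact_N=5);s=robot.sense();print(r,round(s['t'],2),s['tcp_pos'].round(4),s['wrist_force'].round(2),s['torque'].round(2))
robot.sleep(.2);s=robot.sense();print(s['tcp_pos'].round(4),s['wrist_force'].round(2),s['torque'].round(2))
E
```

```text
True 16.09 [ 0.5243 -0.2929  0.0956] [-0.52  0.    5.68] [0.16 0.12 0.03]
[ 0.5243 -0.2929  0.0957] [-0.34  0.67  6.31] [0.18 0.13 0.02]
```

Contact at TCP 0.0956 (0.0962 predicted for full seating), almost no lateral force. Release, back off, check.

```bash
python3 - <<'E'
from plant import robot
from h import *
import pickle
robot.grip(.25);s=robot.sense();print(s['t'],s['opening'],s['wrist_force'].round(2))
robot.grip(.5)
print(robot.move_straight([.5244,-.2930,.17],vel=.08,contact_N=6))
robot.goto([.45,-.29,.26],[np.pi,0,-np.radians(7.7)])
s=robot.sense();print(s['t'],s['tcp_pos'],s['wrist_force'].round(2))
d={n:robot.grab_frame(n) for n in("scene","top")};pickle.dump((d,s),open('f3.pkl','wb'))
cv2.imwrite('pics/h1.png',np.hstack([cv2.resize(d['scene']['image'][100:190,290:380],(400,400),interpolation=cv2.INTER_CUBIC),cv2.resize(d['top']['image'][150:240,380:470],(400,400),interpolation=cv2.INTER_CUBIC)])[...,::-1])
c=np.array([.5244,-.293]);w=-np.radians(7.7);ex=np.array([np.cos(w),np.sin(w)]);ey=np.array([-ex[1],ex[0]])
for n in d:
    q=cloud(d[n]).reshape(-1,3);X=(q[:,:2]-c)@ex*1e3;Y=(q[:,:2]-c)@ey*1e3
    for l,lo,hi in(('tab',.138,.155),('shoulder',.103,.122)):
        m=(abs(X)<20)&(abs(Y)<45)&(q[:,2]>lo)&(q[:,2]<hi)
        if m.sum()>5:
            r=cv2.minAreaRect(np.c_[X[m],Y[m]].astype(np.float32));print(n,l,m.sum(),np.round(r[0],1),np.round(r[1],1),round(r[2],1),'z95',np.percentile(q[m,2],[50,90,97]).round(4))
    for sgn in(-1,1):
        m=(abs(X)<6)&(sgn*Y>20)&(sgn*Y<34)&(q[:,2]>.105)&(q[:,2]<.122);print('  shoulder',sgn,m.sum(),np.median(q[m,2]).round(4) if m.sum() else None)
E
```

```text
16.5417 0.24777059688074743 [ 0.76  0.1  -0.3 ]
False
18.525 [ 0.44967925 -0.29025293  0.25993452] [ 0.12  0.4  -0.46]
scene tab 41 [-0.6  1.8] [28.1 13.5] 88.5 z95 [0.1439 0.1466 0.147 ]
scene shoulder 120 [-0.1  2.4] [15.2 72.3] 0.1 z95 [0.1122 0.1179 0.1202]
  shoulder -1 12 0.1132
  shoulder 1 12 0.1131
top tab 92 [-1.5  0.1] [26.5 14.2] 89.8 z95 [0.1439 0.1461 0.1472]
top shoulder 158 [-1.9  1.2] [71.1 14.4] 89.7 z95 [0.1126 0.1155 0.12  ]
  shoulder -1 27 0.1118
  shoulder 1 34 0.1129
```

View pics/h1.png

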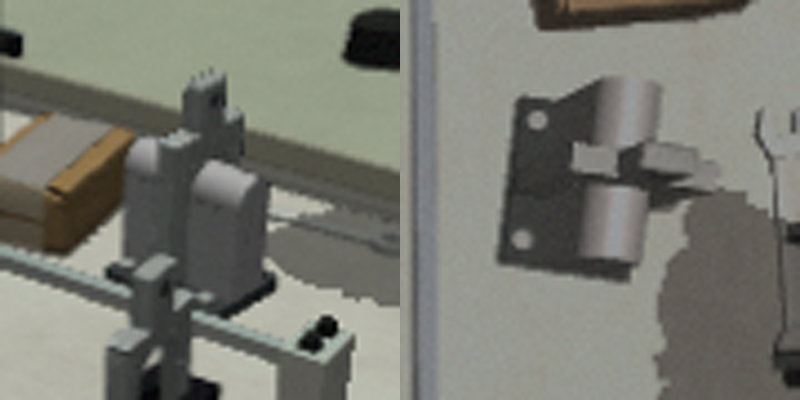

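Picture: the leaf stands alone on the bar, upright and square. Its shoulders are level within about 1 mm and its height matches the seated height. The gripper is clear, so I'm handing in.

```bash
python3 -c "
from plant import robot
robot.close_job();print(robot.sense()['t'])"
```

```text
the job is handed in; nothing more can be done
the job is handed in; nothing more can be done
```

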